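# Shut the loaded drawer of the storage bin, then hold its sprung lid just below balance

## Robot

A 6-joint arm with a two-finger parallel gripper is mounted at the origin on a cart in front of the work surface, level with it; the furniture and walls round the work are solid. World frame = base frame: x ahead of the robot, y to its left, z up, the work surface at z = 0. Lengths are in m, angles in rad, forces in N, time in s.
With the tool pointing down it reaches from about 0.35 to 0.975 m from the base axis. Payload 4.9 kg.
Tool frame: the origin (TCP) lies at the very end of the fingers, on their centre line; the grasp point (between the pads) lies manip.grip_point_offset behind it (manip.grip_point_offset is the distance from the TCP to the grasp point, in m); z points along the fingers, y is the line along which they close (so a half turn about z gives the same grasp; the last joint's range is limited). The gripper opens to 85 mm and grips with 20 to 120 N. Pads are 22 mm wide; open, the fingers measure 114 mm over their backs; the gripper's body (76 mm by 85 mm) begins 54 mm behind the grasp point. The pads swing forward as they close: fully open they stand 13 mm farther back than shut.
Start: joints at [-1.228, 0.053, 1.613, -0, 1.476, -0.119], TCP at [0.278, -0.56, 0.231] pointing down, gripper open.
Joint ranges: [-3.01, 3.01], [-1.01, 2.22], [0.06, 2.58], [-1.02, 4.17], [0.09, 2.62], [-3.14, 3.14]. Speed limits (rad/s): [2.57, 2.57, 3.14, 3.14, 3.14, 3.14].

## Interface

Orientations are given as a unit quaternion [w, x, y, z].
In Python, from plant import manip gives the robot as it stands.
- The arm moves only by the shell command python3 -m crank 'ROWS' [OPENING]. ROWS is JSON, a list of rows, each an object of numbers: "x", "y", "z": the shift along the tool's x, y, z in cm; "turn": the turn about the tool's z in rad. In form: [{"x": .., "y": .., "z": .., "turn": ..}, ...]. A call has 1 to 5 rows; each row shifts and turns the commanded pose from where the row before left it, along the tool's axes as they then stand; what a row does not reach is not made up. A row lasts 1/10 s, in which the tool goes at most 50 mm and 8.59 degrees, less where a joint would pass 70% of its speed; a pose out of reach is approached as far as the arm can. A call with a gripper value outside its range is refused whole. OPENING is the opening in per cent of the stroke, from 0 (shut) to 100 (fully open), set as the call begins (- or left out, the last holds). The fingers move at their own pace and stop on an object; the grip force is fixed at half the most. Time passes only in rows, so rows that do not move let the fingers close. It gives the time, the measured TCP pose, the force, the opening and the grip force at its end, in the units of the state.
- manip.state(): the state, without advancing time (a new reading comes with each control period).
- manip.grab_frame(name): name is "scene" or "top" or "wrist"; returns (picture, depth): 384x512x3 uint8, red, green, blue; 384x512 float32, m along the optical axis (not along the pixel's ray), 0 where there is no reading.
- manip.camera_model(name): a dict with "mtx" (3x3 intrinsics, pixels), "world_to_cam" (4x4, takes a point from world to camera coordinates). Camera axes: x right, y down, z forward; pixel columns grow to the right and rows downward; lengths in m; the calibration is good to about 2 mm. A picture is of the moment at which its call begins: read the wrist's pose just before it. camera_model takes no time and is no camera call; for the wrist camera it gives the pose at the moment of the call.
- manip.job_done(): hands the job in; it is judged then, once.
The state is a dict: "time": time; "joint_pos": joint angles; "joint_vel": joint speeds; "joint_efforts": joint torques, N m; "tool_pos": TCP position; "tool_rot": TCP orientation; "contact_force": force on the tool from outside, world axes, zero at the start; "ft_torque": the same for the moment, N m; "gripper_width": opening from 0.0 (shut) to 1.0 (fully open); "grasp_force": force on a finger pad.
Only numpy, scipy, OpenCV 4.12 (cv2) and the standard library are available. Lean on these libraries where they do the work, as an engineer would, in place of code of your own. Each camera call takes 0.05 s, during which the arm holds its last target. There are 200 camera calls.

## Task

The garlic is loaded, so push the drawer of the white storage bin fully home with the garlic in it. Then take the lid by its bar, raise it clearly past its balance point, where the spring would throw it open, and ease it back to a few degrees below the balance point, where it would still fall shut. Finish while holding it still there, do not let go, and leave everything else on the worktop where it stands.

Things in the scene. Friction and masses are not known exactly. Their poses are not given: they have to be found in the camera images.
- bin_origin (a point): Reference point on the underside of the storage bin, fixed to the worktop: white metal, x = -75 to +90 mm deep, 180 mm wide (y). x points from its front to its back, y to its left, z up; its front (-x) roughly faces the robot. The lower part (to 78 mm high) holds the drawer; the upper part (78 to 106 mm high), under the lid, is set back and runs from x = -40 to +90 mm
- drawer (a joint): How far the wooden drawer in the lower part is pulled out toward the bin's -x (m): 0 = fully home against a hard stop, at most 0.085; it starts 0.038 to 0.052 out. About 1.2 N of friction, no spring
- drawer_pull (a point): Middle of the front face of the drawer's dark pull rail: 110 mm long (y), 14 mm high, 13 mm out from the wooden front panel, 58 mm above the worktop; with the drawer home at x = -88 mm in the bin's frame. The panel is 166 mm wide and spans 12 to 70 mm above the worktop
- lid (a joint): Lid angle about its rear hinge (rad): 0 shut and level, 1.57 upright, stop at 1.75 leaning back. Wooden, 0.9 kg, 186 mm wide, 9 mm thick. Sprung: balance point at 1.20 rad (69 degrees up). Let go below it, the lid falls shut (about 3 N at the bar when shut, 0.8 N at 1.0 rad); above it, it swings open to the stop; it stays by itself only within about 0.02 rad of balance
- lid_hinge (a point): Middle of the lid's hinge axis, which runs along the bin's y through x = +91, z = +111 mm in the bin's frame. Axes as the bin's; does not move with the lid. At lid angle q the grip bar lies 123 sin q + 48.5 cos q mm above this axis and 123 cos q - 48.5 sin q mm in front of it (toward the bin's -x)
- lid_bar (a point): Middle of the lid's dark round grip bar along y: 12 mm thick, 66 mm free between two posts, its axis 44 mm above the lid's top; 14 mm of lid lies in front of it. Shut: 160 mm over the worktop. Turns with the lid (z away from its top). The bar can turn between fingers that pinch it across, so a gripper that points down can follow the whole arc without tilting
- garlic_centre (a point): Centre of the garlic bulb (46 mm) that lies loose on the floor of the drawer; the floor is 16 mm above the worktop
- moka_pot: grey metal moka pot with black handle, 83x137x154 mm, a bystander on the worktop; origin at the centre of its underside
- tomato: red tomato, 58x59x60 mm, a bystander on the worktop; origin at the centre of its underside
- onion: brown onion, 75x75x80 mm, a bystander on the worktop; origin at the centre of its underside
- canister: turquoise square canister, 92x92x120 mm, a bystander on the worktop; origin at the centre of its underside
- mill: small glass shaker with grey top, 44x44x90 mm, a bystander on the worktop; origin at the centre of its underside

How it is judged:
By the outcome, as a careful person would: the job done as asked, in the order asked, and still so for the second after the job is handed in, while the arm keeps its last pose, push and grip.
It also fails if it takes over 53 s, if anything falls off the work surface, if the arm or the gripper's body presses on something with over 40 N, if the wrist force passes 120 N, or if a joint passes its speed limit or range.

## Working session

There is one attempt and no reset: what is moved stays moved. The work goes in short steps, Python scripts to look and compute and a shell command to move; the robot and the scene stay as the last step left them, time stands still between calls to the robot, and variables do not carry over. Pictures are saved under pics/ and viewed, at most 10 in all, crops included, and the job is handed in when it is done.

```bash
mkdir -p pics; ls
python3 - <<'E'
from plant import manip
import cv2,numpy as np
print(manip.state(), manip.grip_point_offset)
for n in ("scene","top"):
    p,d=manip.grab_frame(n); cv2.imwrite(f"pics/{n}0.png",p[:,:,::-1]); np.savez(f"{n}0.npz",p=p,d=d,**manip.camera_model(n))
a=[cv2.imread(f"pics/{n}0.png") for n in ("scene","top")]
cv2.imwrite("pics/both.png",np.vstack([cv2.resize(i,(400,300)) for i in a]))
E
```

```text
pics
{'time': 0.0, 'joint_pos': array([-1.22797317e+00,  5.33717205e-02,  1.61427658e+00,  2.29268700e-05,
        1.47600442e+00, -1.18983438e-01]), 'joint_vel': array([-0.00111245, -0.00091459, -0.00200803,  0.00038431, -0.0023338 ,
        0.00269702]), 'joint_efforts': array([-7.22226059e-05, -3.93687522e+01, -3.70173812e+01, -1.15594535e-04,
        7.03882019e-03,  2.14540108e-05]), 'tool_pos': array([ 0.27828567, -0.55893855,  0.23006421]), 'tool_rot': array([-1.02486471e-03,  9.73459801e-01,  2.28855752e-01, -1.03701362e-04]), 'contact_force': array([-0.65163706, -0.49231054, -0.66656309]), 'ft_torque': array([-0.04014621,  0.02146865, -0.02680602]), 'grasp_force': 0.0, 'gripper_width': 1.0006462937704714} 0.0187
```

View pics/top0.png

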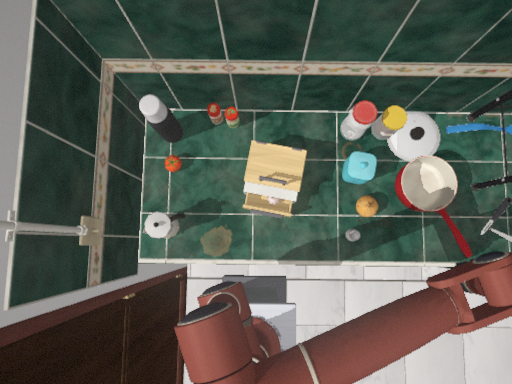

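View pics/scene0.png

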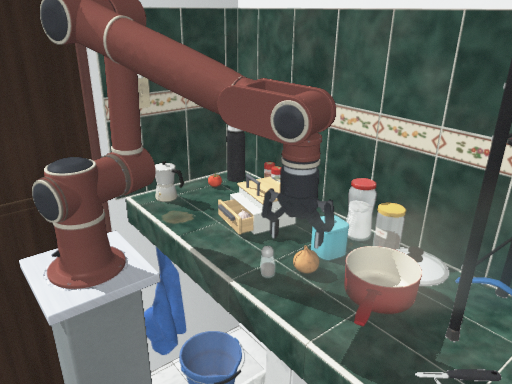

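The top view shows the bin lid around (275,168), its dark bar at (272,181), the garlic at (273,200) and the drawer pull at (270,213). The moka pot at (160,225) is well to the side.

```bash
cat > h.py <<'E'
import numpy as np,cv2
def load(n):
    f=np.load(n); return f['p'],f['d'],f['mtx'],f['world_to_cam']
def cloud(d,K,T):
    v,u=np.mgrid[:d.shape[0],:d.shape[1]]
    c=np.stack([(u-K[0,2])/K[0,0]*d,(v-K[1,2])/K[1,1]*d,d,np.ones_like(d)],-1)
    return (c@np.linalg.inv(T).T)[...,:3]
E
python3 - <<'E'
from h import *
p,d,K,T=load('top0.npz'); W=cloud(d,K,T); hsv=cv2.cvtColor(p,cv2.COLOR_RGB2HSV)
roi=np.zeros(d.shape,bool); roi[135:222,235:312]=1; roi&=d>0
for u,v in [(275,155),(272,181),(272,192),(270,208),(270,213),(258,208)]: print(u,v,W[v,u].round(3),p[v,u],hsv[v,u])
wood=(hsv[...,0]>10)&(hsv[...,0]<28)&(hsv[...,1]>60)&(hsv[...,2]>120)
z=W[...,2]
def rep(m,s):
    q=W[m]; r=cv2.minAreaRect((q[:,:2]*1000).astype(np.float32)); print(s,m.sum(),r,q[:,2].mean().round(3),cv2.boxPoints(r).round(0).tolist())
rep(roi&wood&(z>.10)&(z<.135),'lid')
dark=roi&(hsv[...,2]<95)
rep(dark&(z>.14)&(z<.18),'bar')
rep(roi&(z>.14)&(z<.18),'barz')
rep(dark&(z>.045)&(z<.08),'pull')
rep(roi&wood&(z>.055)&(z<.08),'panel')
E
```

```text
275 155 [ 0.644 -0.079  0.115] [231 203 151] [ 20  88 231]
272 181 [ 0.55  -0.069  0.162] [171 152 132] [ 15  58 171]
272 192 [ 0.526 -0.071  0.075] [232 229 222] [ 21  11 232]
270 208 [ 0.477 -0.066  0.017] [163 138  98] [ 18 102 163]
270 213 [ 0.456 -0.065  0.069] [121 119 120] [165   4 121]
258 208 [ 0.472 -0.025  0.068] [224 197 144] [ 20  91 224]
lid 2195 ((609.6337280273438, -78.51101684570312), (186.19033813476562, 140.22996520996094), 79.99121856689453) 0.116 [[524.0, -158.0], [663.0, -182.0], [695.0, 1.0], [557.0, 25.0]]
bar 0 ((0.0, 0.0), (0.0, 0.0), 0.0) nan [[0.0, 0.0], [0.0, 0.0], [0.0, 0.0], [0.0, 0.0]]
barz 105 ((553.5552368164062, -68.7221450805664), (84.82421112060547, 12.218477249145508), 80.79808807373047) 0.165 [[541.0, -110.0], [553.0, -112.0], [566.0, -28.0], [554.0, -26.0]]
pull 1 ((443.1696472167969, -75.63351440429688), (0.0, 0.0), 0.0) 0.057 [[443.0, -76.0], [443.0, -76.0], [443.0, -76.0], [443.0, -76.0]]
panel 187 ((485.63482666015625, -57.265968322753906), (161.88331604003906, 52.01622772216797), 80.20635986328125) 0.069 [[446.0, -133.0], [497.0, -141.0], [525.0, 18.0], [474.0, 27.0]]<stdin>:8: RuntimeWarning: Mean of empty slice.
  ret = ret.dtype.type(ret / rcount)
```

```bash
python3 -m crank '[{"turn":-0.134},{"turn":-0.134},{"turn":-0.134},{"turn":-0.134},{"turn":-0.134}]' 0; python3 -m crank '[{"turn":-0.134},{"turn":-0.134},{"x":4},{"x":4},{"x":4}]'; python3 -m crank '[{"x":4},{"x":4},{"x":4},{"x":4},{"x":4}]'
cat >> h.py <<'E'
from plant import manip
A=-0.171; O=np.array([.5855,-.0743])     # bin yaw, bin origin
ex=np.array([np.cos(A),np.sin(A)]); ey=np.array([-ex[1],ex[0]])
def binf(p): q=np.asarray(p)[:2]-O; return np.array([q@ex,q@ey,p[2]])
def where():
    s=manip.state(); w,x,y,z=s['tool_rot']
    yaw=np.arctan2(2*(x*y+w*z),1-2*(y*y+z*z))
    tilt=np.arccos(2*(x*x+y*y)-1)
    print('t',round(s['time'],2),'bin mm',(binf(s['tool_pos'])*1000).round(1),'yaw err',round(yaw-A-np.pi/2,3),'tilt',round(tilt,3),'F(bin)',(s['contact_force'][:2]@np.c_[ex,ey]).round(1),s['contact_force'][2].round(1),'w',round(s['gripper_width'],2),round(s['grasp_force'],1))
E
python3 - <<'E'
from h import *
where(); T=manip.camera_model('wrist')['world_to_cam']; c=np.linalg.inv(T)[:3,3]; print('cam',binf(c),binf(manip.state()['tool_pos']))
E
```

```text
t 0.1 bin mm [-220.2 -529.9  230.2] yaw err -0.938 tilt 0.002 F(bin) [-0.6  0.1] 0.5 w 1.0 0.0
cam [-0.16471315 -0.49004487  0.37211873] [-0.2202495  -0.52990638  0.23017231]schema error: expected keys x, y, z, turn
schema error: expected keys x, y, z, turn
schema error: expected keys x, y, z, turn
```

```bash
t='' ; python3 -m crank '[{"x":0,"y":0,"z":0,"turn":-0.134},{"x":0,"y":0,"z":0,"turn":-0.134},{"x":0,"y":0,"z":0,"turn":-0.134},{"x":0,"y":0,"z":0,"turn":-0.134},{"x":0,"y":0,"z":0,"turn":-0.134}]' 0; python3 -m crank '[{"x":0,"y":0,"z":0,"turn":-0.134},{"x":0,"y":0,"z":0,"turn":-0.134},{"x":4,"y":0.5,"z":0,"turn":0},{"x":4,"y":0.5,"z":0,"turn":0},{"x":4,"y":0.5,"z":0,"turn":0}]'; python3 -m crank '[{"x":4,"y":0.5,"z":0,"turn":0},{"x":4,"y":0.5,"z":0,"turn":0},{"x":4,"y":0.5,"z":0,"turn":0},{"x":4,"y":0.5,"z":0,"turn":0},{"x":4,"y":0.5,"z":0,"turn":0}]'; python3 -c "
from h import *
where()"
```

```text
time: 0.6
tool_pos: [0.2783, -0.5592, 0.2305]
tool_rot: [-0.001, 0.843, 0.539, 0.0]
contact_force: [0.9, 0.1, -0.3]
gripper_width: 0.146
grasp_force: 0.0
time: 1.1
tool_pos: [0.3136, -0.4424, 0.2304]
tool_rot: [-0.001, 0.765, 0.644, 0.0]
contact_force: [1.5, -0.6, 0.5]
gripper_width: 0.002
grasp_force: 0.0
time: 1.6
tool_pos: [0.3723, -0.2492, 0.2308]
tool_rot: [-0.0, 0.765, 0.644, 0.0]
contact_force: [0.7, 0.6, 0.2]
gripper_width: -0.001
grasp_force: 0.0
t 1.6 bin mm [-180.3 -208.7  230.8] yaw err -0.0 tilt 0.001 F(bin) [0.6 0.7] 0.2 w -0.0 0.0
```

```bash
python3 -m crank '[{"x":4.2,"y":0,"z":0,"turn":0},{"x":4.2,"y":0,"z":0,"turn":0},{"x":4.2,"y":0,"z":0,"turn":0},{"x":4.2,"y":0,"z":0,"turn":0},{"x":4.1,"y":0,"z":0,"turn":0}]'; python3 -m crank '[{"x":0,"y":0,"z":3.5,"turn":0},{"x":0,"y":0,"z":3.5,"turn":0},{"x":0,"y":0,"z":0,"turn":0}]'
python3 - <<'E'
from h import *
where(); m=manip.camera_model('wrist'); p,d=manip.grab_frame('wrist'); np.savez('w1.npz',p=p,d=d,**m); cv2.imwrite('pics/w1.png',p[:,:,::-1])
K,T=m['mtx'],m['world_to_cam']; W=cloud(d,K,T)
B=np.concatenate([(W[...,:2]-O)@np.c_[ex,ey],W[...,2:]],-1)*1000; np.save('B1.npy',B)
hsv=cv2.cvtColor(p,cv2.COLOR_RGB2HSV)
m=(d>0)&(B[...,2]>45)&(B[...,2]<72)&(abs(B[...,1])<50)&(B[...,0]<-85)&(B[...,0]>-160)
q=B[m]; print(m.sum(), np.percentile(q,[1,5,50,95,99],axis=0).round(1))
E
```

```text
time: 2.1
tool_pos: [0.4076, -0.0433, 0.231]
tool_rot: [0.0, 0.765, 0.644, 0.0]
contact_force: [1.0, 0.4, -0.5]
gripper_width: 0.0
grasp_force: 0.0
time: 2.4
tool_pos: [0.4042, -0.0435, 0.1557]
tool_rot: [-0.005, 0.765, 0.645, -0.003]
contact_force: [-0.1, -0.4, -1.3]
gripper_width: 0.001
grasp_force: 0.0
t 2.4 bin mm [-183.9   -0.4  155.7] yaw err 0.001 tilt 0.011 F(bin) [-0.  -0.4] -1.3 w 0.0 0.0
5212 [[-138.8  -48.7   45.9]
 [-138.4  -44.1   57. ]
 [-127.1    2.8   64.8]
 [-116.6   45.7   69.9]
 [ -86.3   49.2   70.5]]
```

View pics/w1.png

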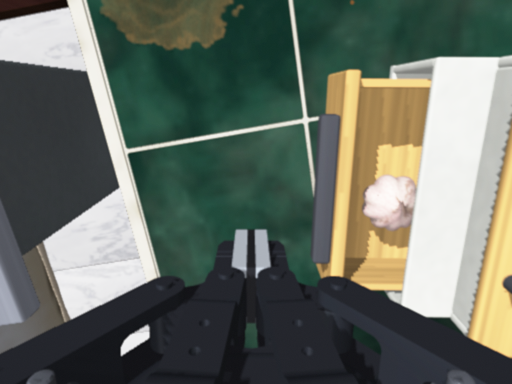

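Run:
```python
from h import *
B=np.load('B1.npy'); p=np.load('w1.npz')['p']; print(manip.state()['joint_pos'].round(3))
t=binf(manip.state()['tool_pos'])*1000; R=B-t
m=(np.load('w1.npz')['d']>0)&(abs(R[...,0])<110)&(abs(R[...,1])<60)&(R[...,2]>-5)
m[:225]=0
for a in range(0,160,10):
    q=R[m&(R[...,2]>=a)&(R[...,2]<a+10)]
    if len(q): print(a,len(q),q[:,0].min().round(),q[:,0].max().round(),q[:,1].min().round(),q[:,1].max().round())
```

```text
[-0.291 -0.452  2.169 -0.     1.431 -0.121]
0 486 -15.0 12.0 7.0 12.0
10 737 -15.0 13.0 6.0 12.0
20 744 -15.0 13.0 7.0 12.0
30 1239 -22.0 21.0 -11.0 14.0
40 4129 -37.0 36.0 -11.0 15.0
50 7694 -45.0 44.0 -9.0 16.0
60 9078 -52.0 52.0 -9.0 18.0
70 12723 -57.0 57.0 -1.0 19.0
80 6068 -53.0 54.0 9.0 21.0
90 319 -19.0 18.0 19.0 21.0
```

```bash
python3 -m crank '[{"x":0,"y":0,"z":0,"turn":-0.143},{"x":0,"y":0,"z":0,"turn":-0.143},{"x":0,"y":0,"z":0,"turn":-0.143},{"x":0,"y":0,"z":0,"turn":-0.143},{"x":0,"y":0,"z":0,"turn":-0.143}]' >/dev/null; python3 -m crank '[{"x":0,"y":0,"z":0,"turn":-0.143},{"x":0,"y":0,"z":0,"turn":-0.143},{"x":0,"y":0,"z":0,"turn":-0.143},{"x":0,"y":0,"z":0,"turn":-0.143},{"x":0,"y":0,"z":0,"turn":-0.143}]'>/dev/null;  python3 -m crank '[{"x":0,"y":0,"z":0,"turn":-0.14},{"x":-0.5,"y":0,"z":3,"turn":0},{"x":-0.5,"y":0,"z":3,"turn":0},{"x":0,"y":0,"z":3,"turn":0},{"x":0,"y":0,"z":0,"turn":0}]'; python3 -c "
from h import *
where();print(manip.state()['joint_pos'].round(3))"
```

```text
time: 3.95
tool_pos: [0.4158, -0.0466, 0.0692]
tool_rot: [-0.003, 0.086, 0.996, 0.001]
contact_force: [-0.4, 0.1, 0.5]
gripper_width: -0.005
grasp_force: 0.0
t 3.95 bin mm [-171.9   -1.6   69.2] yaw err 1.569 tilt 0.006 F(bin) [-0.4  0. ] 0.5 w -0.0 0.0
[-0.29  -0.306  2.221 -0.     1.233 -1.688]
```

```bash
python3 -m crank '[{"x":0,"y":0,"z":0.9,"turn":0},{"x":-0.7,"y":0,"z":0.8,"turn":0},{"x":-0.7,"y":0,"z":0,"turn":0},{"x":-0.4,"y":0,"z":0,"turn":0},{"x":-0.4,"y":0,"z":0,"turn":0}]'; python3 -c "
from h import *
where()";  python3 -m crank '[{"x":-0.7,"y":0,"z":0,"turn":0},{"x":-0.8,"y":0,"z":0,"turn":0},{"x":-0.8,"y":0,"z":0,"turn":0},{"x":-0.8,"y":0,"z":0,"turn":0},{"x":-0.7,"y":0,"z":0,"turn":0}]'; python3 -c "
from h import *
where()"
```

```text
time: 4.45
tool_pos: [0.4406, -0.0509, 0.0558]
tool_rot: [0.001, 0.086, 0.996, -0.0]
contact_force: [-0.8, -0.3, 1.1]
gripper_width: -0.001
grasp_force: 0.7
t 4.45 bin mm [-146.8   -1.6   55.8] yaw err 1.57 tilt 0.002 F(bin) [-0.8 -0.4] 1.1 w -0.0 0.7
time: 4.95
tool_pos: [0.4776, -0.0571, 0.0543]
tool_rot: [-0.0, 0.086, 0.996, 0.0]
contact_force: [-0.9, 0.1, 0.8]
gripper_width: 0.002
grasp_force: 0.7
t 4.95 bin mm [-109.2   -1.4   54.3] yaw err 1.57 tilt 0.0 F(bin) [-0.9 -0. ] 0.8 w 0.0 0.7
```

```bash
python3 -m crank '[{"x":-0.3,"y":0,"z":0,"turn":0},{"x":-0.2,"y":0,"z":0,"turn":0},{"x":-0.2,"y":0,"z":0,"turn":0},{"x":0,"y":0,"z":0,"turn":0}]' >/dev/null; python3 -c "
from h import *
where()";  python3 -m crank '[{"x":-0.2,"y":0,"z":0,"turn":0},{"x":-0.1,"y":0,"z":0,"turn":0},{"x":0,"y":0,"z":0,"turn":0}]' > /dev/null; python3 -c "
from h import *
where()"
```

```text
t 5.35 bin mm [-102.8   -1.4   54.2] yaw err 1.57 tilt 0.0 F(bin) [-0.6  0.1] 0.4 w -0.0 0.0
t 5.65 bin mm [-100.    -1.4   54.2] yaw err 1.57 tilt 0.0 F(bin) [-1.1 -0.2] -1.3 w -0.0 0.3
```

```bash
python3 -m crank '[{"x":-0.1,"y":0,"z":0,"turn":0},{"x":-0.1,"y":0,"z":0,"turn":0},{"x":0,"y":0,"z":0,"turn":0}]' >/dev/null; python3 -c "
from h import *
where()";  python3 -m crank '[{"x":-0.1,"y":0,"z":0,"turn":0},{"x":-0.1,"y":0,"z":0,"turn":0},{"x":0,"y":0,"z":0,"turn":0}]' > /dev/null; python3 -c "
from h import *
where()
p,d=manip.grab_frame('scene');cv2.imwrite('pics/s2.png',cv2.resize(p[140:270,190:360,::-1],None,fx=4,fy=4))"
```

```text
t 5.95 bin mm [-98.2  -1.4  54.2] yaw err 1.57 tilt 0.001 F(bin) [-1.7 -0.1] 0.6 w 0.0 1.0
t 6.25 bin mm [-98.1  -1.4  54.1] yaw err 1.57 tilt 0.007 F(bin) [-10.4   0.4] 7.4 w 0.0 5.2
```

View pics/s2.png

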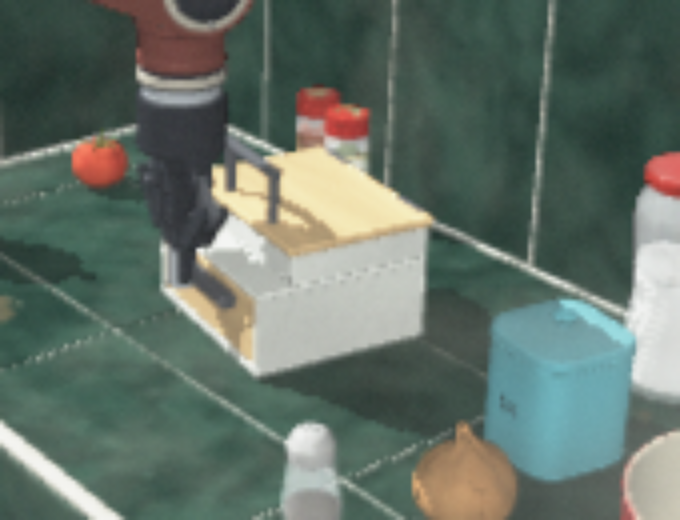

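The crop shows the drawer flush with the bin front (front panel at about (235,300)) and the force jump confirms the hard stop. Now I'll back off, rise and turn for the lid bar.

```bash
python3 -m crank '[{"x":1,"y":0,"z":0,"turn":0},{"x":2,"y":0,"z":0,"turn":0},{"x":2,"y":0,"z":-1.5,"turn":0},{"x":1,"y":0,"z":-4,"turn":0},{"x":0,"y":0,"z":-4,"turn":0}]' >/dev/null; python3 -m crank '[{"x":0,"y":0,"z":-4,"turn":0.143},{"x":0,"y":0,"z":-4,"turn":0.143},{"x":0,"y":0,"z":-2,"turn":0.143},{"x":0,"y":0,"z":0,"turn":0.143},{"x":0,"y":0,"z":0,"turn":0.143}]' 60 >/dev/null;  python3 -m crank '[{"x":0,"y":0,"z":0,"turn":0.143},{"x":0,"y":0,"z":0,"turn":0.143},{"x":0,"y":0,"z":0,"turn":0.143},{"x":0,"y":0,"z":0,"turn":0.143},{"x":0,"y":0,"z":0,"turn":0.143}]'>/dev/null; python3 -m crank '[{"x":0,"y":0,"z":0,"turn":0.14},{"x":0,"y":0,"z":0,"turn":0}]' >/dev/null
python3 - <<'E'
from h import *
where(); m=manip.camera_model('wrist'); p,d=manip.grab_frame('wrist'); cv2.imwrite('pics/w2.png',p[:,:,::-1])
W=cloud(d,m['mtx'],m['world_to_cam']); B=np.concatenate([(W[...,:2]-O)@np.c_[ex,ey],W[...,2:]],-1)*1000
q=B[(d>0)&(B[...,2]>150)&(B[...,2]<172)&(B[...,0]>-80)&(B[...,0]<20)&(abs(B[...,1])<60)]; print(len(q)); len(q) and print(np.percentile(q,[1,50,99],axis=0).round(1))
q=B[(d>0)&(abs(B[...,1])<50)&(B[...,0]<-85)&(B[...,0]>-145)&(B[...,2]>45)&(B[...,2]<75)]; print(len(q)); len(q) and print(np.percentile(q,[1,50,99],axis=0).round(1))
E
```

```text
t 8.0 bin mm [-155.8   -1.4  249.5] yaw err 0.0 tilt 0.002 F(bin) [0.  0.1] 0.1 w 0.6 0.0
2399
[[-37.2 -44.1 151.4]
 [-33.7   2.  163.1]
 [-26.1  41.8 165.5]]
426
[[-87.3 -49.1  53.3]
 [-86.5   1.   61.8]
 [-85.   49.   65. ]]
```

```bash
python3 -m crank '[{"x":0,"y":4,"z":0,"turn":0},{"x":0,"y":4.4,"z":0,"turn":0},{"x":0,"y":4,"z":0,"turn":0},{"x":0,"y":0,"z":2,"turn":0},{"x":0,"y":0,"z":3,"turn":0}]' >/dev/null; python3 -m crank '[{"x":0,"y":0,"z":3,"turn":0},{"x":0,"y":0,"z":1.5,"turn":0},{"x":0,"y":0,"z":0.6,"turn":0},{"x":0,"y":0,"z":0,"turn":0},{"x":0,"y":0,"z":0,"turn":0}]' >/dev/null; python3 -c "
from h import *
where()"
```

```text
t 9.05 bin mm [-31.   -1.5 150.1] yaw err 0.001 tilt 0.003 F(bin) [0.9 0.8] 0.8 w 0.6 0.0
```

```bash
python3 -m crank '[{"x":0,"y":-0.1,"z":0.5,"turn":0},{"x":0,"y":0,"z":0.4,"turn":0},{"x":0,"y":0,"z":0,"turn":0}]' >/dev/null; python3 -c "
from h import *
where()"; python3 -m crank '[{"x":0,"y":0,"z":0,"turn":0},{"x":0,"y":0,"z":0,"turn":0},{"x":0,"y":0,"z":0,"turn":0},{"x":0,"y":0,"z":0,"turn":0},{"x":0,"y":0,"z":0,"turn":0}]' 0 >/dev/null; python3 -c "
from h import *
where()
m=manip.camera_model('wrist'); p,d=manip.grab_frame('wrist'); cv2.imwrite('pics/w3.png',p[:,:,::-1])"
```

```text
t 9.35 bin mm [-33.3  -1.4 139. ] yaw err 0.0 tilt 0.0 F(bin) [-0.5  0.6] -1.2 w 0.59 0.0
t 9.85 bin mm [-31.3  -1.4 139.8] yaw err -0.0 tilt 0.005 F(bin) [ 5.4 -0.2] -2.9 w 0.12 58.3
```

View pics/w3.png

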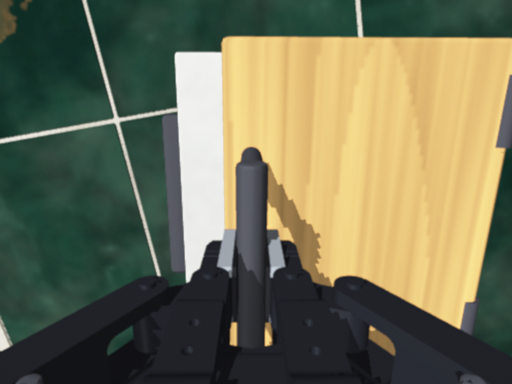

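```bash
cat >> h.py <<'E'
XH,ZH=91.7,90.8   # hinge in TCP terms (bar shut at TCP -31.3, 139.8)
def bar(q): return np.array([XH-(123*np.cos(q)-48.5*np.sin(q)), ZH+123*np.sin(q)+48.5*np.cos(q)])
def lid():
    b=binf(manip.state()['tool_pos'])*1000; r=b[[0,2]]-[XH,ZH]
    print('lid q',round(np.arctan2(r[1],-r[0])-np.arctan2(48.5,123),3),'r',np.hypot(*r).round(1),'(132.2)')
E
python3 - <<'E'
from h import *
qs=np.arange(0,1.36,.09)
P=np.array([bar(q) for q in qs])
print(np.c_[qs[1:],np.diff(P,axis=0)/10*[1,-1]].round(2))
E
```

```text
[[ 0.09  0.49 -1.09]
 [ 0.18  0.58 -1.04]
 [ 0.27  0.67 -0.98]
 [ 0.36  0.76 -0.92]
 [ 0.45  0.84 -0.85]
 [ 0.54  0.91 -0.77]
 [ 0.63  0.97 -0.68]
 [ 0.72  1.03 -0.59]
 [ 0.81  1.08 -0.5 ]
 [ 0.9   1.12 -0.4 ]
 [ 0.99  1.15 -0.29]
 [ 1.08  1.17 -0.19]
 [ 1.17  1.19 -0.08]
 [ 1.26  1.19  0.02]
 [ 1.35  1.18  0.13]]
```

```bash
python3 -m crank '[{"x":0,"y":0.5,"z":-1.1,"turn":0},{"x":0,"y":0.6,"z":-1.05,"turn":0},{"x":0,"y":0.65,"z":-1,"turn":0},{"x":0,"y":0.75,"z":-0.9,"turn":0},{"x":0,"y":0,"z":0,"turn":0}]' >/dev/null; python3 -c "
from h import *
where();lid();print(bar(.36))"
```

```text
t 10.4 bin mm [ -7.1  -1.6 181.4] yaw err -0.0 tilt 0.001 F(bin) [-1.6 -0.5] -1.8 w 0.11 58.9
lid q 0.367 r 134.0 (132.2)
[ -6.330009   179.52072664]
```

```bash
python3 -m crank '[{"x":0,"y":0.85,"z":-0.8,"turn":0},{"x":0,"y":0.9,"z":-0.75,"turn":0},{"x":0,"y":1,"z":-0.65,"turn":0},{"x":0,"y":1.05,"z":-0.55,"turn":0},{"x":0,"y":0,"z":0,"turn":0}]' >/dev/null; python3 -c "
from h import *
where();lid();print(bar(.72))"; python3 -m crank '[{"x":0,"y":1.1,"z":-0.5,"turn":0},{"x":0,"y":1.1,"z":-0.4,"turn":0},{"x":0,"y":1.15,"z":-0.3,"turn":0},{"x":0,"y":0,"z":0,"turn":0}]' >/dev/null; python3 -c "
from h import *
where();lid();print(bar(.99))"
```

```text
t 10.9 bin mm [ 30.3  -1.7 212.2] yaw err 0.0 tilt 0.001 F(bin) [-12.1  -1.1] 11.3 w 0.11 60.6
lid q 0.727 r 136.0 (132.2)
[ 31.20805191 208.36689252]
t 11.3 bin mm [ 67.   -1.9 225.1] yaw err -0.0 tilt 0.01 F(bin) [ 1. -1.] 8.6 w 0.11 62.7
lid q 1.014 r 136.6 (132.2)
[ 64.75840711 220.24265361]
```

Run:
```python
from h import *
from scipy.optimize import least_squares
P=np.array([[-31.3,139.8],[-7.1,181.4],[30.3,212.2],[67,225.1]])
r=least_squares(lambda c:np.hypot(*(P-c).T)-132.2,[91,91]); print(r.x,r.fun)
for p in P: d=p-r.x; print(np.arctan2(d[1],-d[0])-.3756)
p,d=manip.grab_frame('scene');cv2.imwrite('pics/s3.png',cv2.resize(p[120:270,190:360,::-1],None,fx=4,fy=4))
```

```text
[93.35139288 95.69955353] [ 0.02261201 -0.1581549   0.26823081 -0.14368075]
-0.03555257147600649
0.3307219238767181
0.6991254782732987
0.9943011076152948
```

View pics/s3.png

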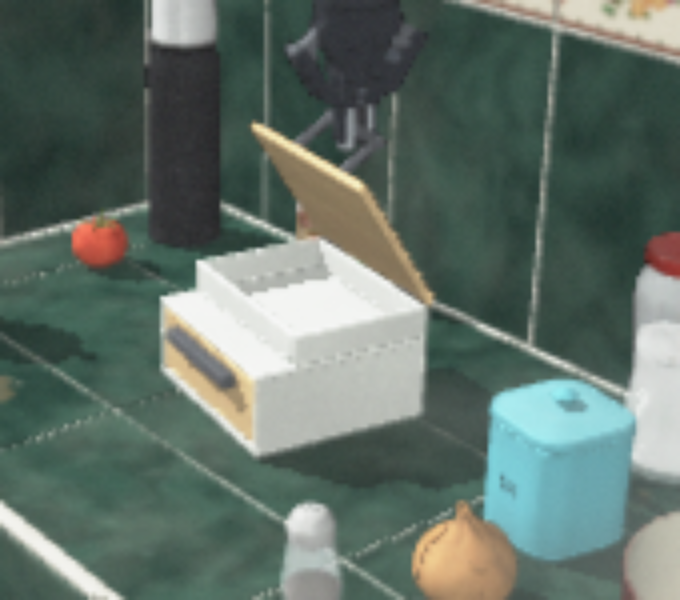

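```bash
sed -i 's/^XH,ZH=.*/XH,ZH=93.35,95.7/' h.py; python3 -m crank '[{"x":0,"y":0.9,"z":-0.25,"turn":0},{"x":0,"y":1,"z":-0.1,"turn":0},{"x":0,"y":1,"z":0,"turn":0},{"x":0,"y":0,"z":0,"turn":0}]' >/dev/null; python3 -c "
from h import *
where();lid()"; python3 -m crank '[{"x":0,"y":1,"z":0,"turn":0},{"x":0,"y":0.9,"z":0.1,"turn":0},{"x":0,"y":0,"z":0,"turn":0},{"x":0,"y":0,"z":0,"turn":0}]' >/dev/null
cat >> h.py <<'E'
def lidplane():
    m=manip.camera_model('scene'); p,d=manip.grab_frame('scene'); W=cloud(d,m['mtx'],m['world_to_cam'])
    B=np.concatenate([(W[...,:2]-O)@np.c_[ex,ey],W[...,2:]],-1)*1000; h=cv2.cvtColor(p,cv2.COLOR_RGB2HSV)
    k=(d>0)&(h[...,0]>10)&(h[...,0]<28)&(h[...,1]>50)&(B[...,2]>122)&(B[...,2]<245)&(abs(B[...,1])<85)&(B[...,0]>0)&(B[...,0]<140)
    k=cv2.erode(k.astype(np.uint8),np.ones((3,3)))>0; q=B[k]
    A_=np.c_[q[:,2],np.ones(len(q))]; c=np.linalg.lstsq(A_,q[:,0],rcond=None)[0]; e=q[:,0]-A_@c
    j=abs(e)<5; c=np.linalg.lstsq(A_[j],q[j,0],rcond=None)[0]
    print('lid from picture',len(q),j.sum(),round(np.arctan2(1,-c[0]),3),'x at z111',(c[0]*111+c[1]).round(1)); return p
E
python3 -c "
from h import *
where();lid();lidplane()"
```

```text
t 11.75 bin mm [ 94.8  -1.9 226.8] yaw err -0.0 tilt 0.005 F(bin) [-1.4 -0.6] 7.1 w 0.11 63.8
lid q 1.206 r 131.2 (132.2)
t 12.15 bin mm [113.8  -1.8 225. ] yaw err -0.0 tilt 0.007 F(bin) [ 2.1 -1.1] 5.4 w 0.12 63.7
lid q 1.352 r 130.9 (132.2)
lid from picture 574 574 1.36 x at z111 86.4
```

```bash
python3 -m crank '[{"x":0,"y":-0.7,"z":-0.1,"turn":0},{"x":0,"y":-0.8,"z":-0.05,"turn":0},{"x":0,"y":-0.8,"z":0,"turn":0},{"x":0,"y":-0.6,"z":0,"turn":0},{"x":0,"y":0,"z":0,"turn":0}]' >/dev/null; python3 -m crank '[{"x":0,"y":0,"z":0,"turn":0},{"x":0,"y":0,"z":0,"turn":0},{"x":0,"y":0,"z":0,"turn":0}]' >/dev/null; python3 -c "
from h import *
where();lid();p=lidplane();cv2.imwrite('pics/s4.png',cv2.resize(p[120:270,190:360,::-1],None,fx=4,fy=4))"
```

```text
t 13.0 bin mm [ 84.4  -1.6 227.6] yaw err -0.0 tilt 0.007 F(bin) [ 1.6 -2.2] 9.3 w 0.11 62.6
lid q 1.127 r 132.2 (132.2)
lid from picture 434 434 1.142 x at z111 85.6
```

View pics/s4.png

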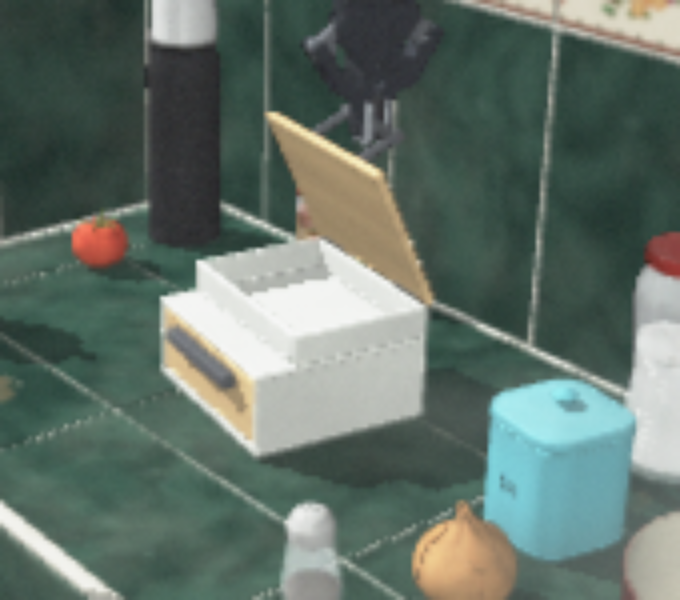

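```bash
python3 -m crank '[{"x":0,"y":0,"z":0,"turn":0},{"x":0,"y":0,"z":0,"turn":0},{"x":0,"y":0,"z":0,"turn":0},{"x":0,"y":0,"z":0,"turn":0},{"x":0,"y":0,"z":0,"turn":0}]' >/dev/null; python3 -c "
from h import *
where();lid()"
```

```text
t 13.55 bin mm [ 84.4  -1.6 227.6] yaw err -0.0 tilt 0.007 F(bin) [ 0.9 -1.8] 10.0 w 0.11 62.6
lid q 1.127 r 132.2 (132.2)
```

The picture shows the drawer flush (pull at about (200,355)), the lid held steep with the bar in the fingers at (370,135), and the bystanders in place. The pose is steady, so I'm handing in.

```bash
python3 -c "
from plant import manip
print(manip.job_done())"
```

```text
the job is handed in; nothing more can be done
None
```

I pushed the drawer fully home with the garlic in it, raised the lid to about 1.35 rad (balance point 1.20), and eased it back to about 1.13 rad. The gripper is still holding the bar there, steady, the bystanders in view had not moved, and I handed the job in at about 13.6 s.

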